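# Lint screen into the wash basin, soda jar round to the front

## Robot

A 7-joint arm with a two-finger parallel gripper is mounted at the origin on the work surface. World frame = base frame: x ahead of the robot, y to its left, z up, the work surface at z = 0. Lengths are in m, angles in degrees, forces in N, time in s.
With the tool pointing down it reaches from about 0.425 to 0.825 m from the base axis. Payload 3.6 kg.
Tool frame: the origin (TCP) lies on the mounting face of the last link; the fingertips stand 186 mm ahead of it and the grasp point (between the pads) lies 167 mm ahead of it (grasp_offset is the distance from the TCP to the grasp point, in m); x points along the fingers, z is the direction in which the jaws open and shut, and the axes are right-handed (so a half turn about x gives the same grasp; the last joint's range is limited). The gripper opens to 93 mm and grips with 3 to 60 N. Pads are 15 mm wide; open, the fingers measure 128 mm over their backs; the gripper's body (75 mm by 188 mm) begins 65 mm behind the grasp point.
Start: joints at [-1.518, 35.231, -0.722, 81.555, 0.464, 63.22, -2.315], TCP at [0.65, 0, 0.405] pointing down, gripper open.
Joint ranges: [-178.69, 178.69], [-17.37, 117.87], [-77.05, 75.6], [15.02, 138.74], [-78.02, 258.01], [0.78, 113.62], [-162.83, 162.83]. Speed limits (degrees/s): [159.86, 159.86, 180, 180, 180, 180, 180].

## Interface

Orientations are given as a 3x3 rotation matrix whose columns are the frame's x, y, z axes.
In Python, from plant import * gives the robot as it stands. The module is installed in compiled form; this text tells all that it offers.
- The arm moves only by the tool drive_tool, never from a script. Its argument "motion" is one flat list of numbers, 7 for each row, row after row: the shift along the tool's x, y, z each as a share of 0.25 m, from -1 to 1, then the turn, a rotation vector about the tool's x, y, z each as a share of 30 degrees, from -1 to 1, then the opening, from -1 (shut) to 1 (fully open). In form: [tx, ty, tz, ax, ay, az, fingers, tx, ty, tz, ax, ay, az, fingers, ...]. A call has 1 to 20 rows; each row is the pose to reach, as a shift and turn from the pose commanded when the call began, along the tool's axes at that moment; what a row does not reach only later rows make up. A row lasts 1/8 s, in which the tool goes at most 62.5 mm and 10.7 degrees, less where a joint would pass 70% of its speed; a pose out of reach is approached as far as the arm can. A call with a number of a shift or a turn outside -1 to 1 is refused whole. A call with a gripper value outside its range is refused whole. The fingers move at their own pace and stop on an object; the grip force is fixed at half the most. Time passes only in rows, so rows that repeat a pose let the fingers close. It gives the time, the measured TCP pose, the force and the opening at its end, in the units of the state.
- read_state(): the state, without advancing time (a new reading comes with each control period).
- grab_frame(name): name is "scene" or "side" or "wrist"; returns the picture (400x640x3 uint8, red, green, blue); there is no depth.
- calibration(name): a dict with "fx", "fy", "cx", "cy" (pixels), "R" (3x3) and "t" (3): a world point X has camera coordinates R X + t. Camera axes: x right, y down, z forward; pixel columns grow to the right and rows downward; lengths in m; the calibration is good to about 2 mm. A picture is of the moment at which its call begins: read the wrist's pose just before it. calibration takes no time and is no camera call; for the wrist camera it gives the pose at the moment of the call.
- finish_job(): hands the job in, once; it reports no verdict.
The state is a dict: "clock": time; "qpos": joint angles; "qd": joint speeds; "joint_efforts": joint torques, N m; "eef_pos": TCP position; "orientation": TCP orientation; "force": force on the tool from outside, world axes, zero at the start; "wrist_torque": the same for the moment, N m; "width": opening from 0.0 (shut) to 1.0 (fully open).
Only numpy, scipy, OpenCV 4.12 (cv2) and the standard library are available. Lean on these libraries where they do the work, as an engineer would, in place of code of your own. Each camera call takes 0.05 s, during which the arm holds its last target. There are 200 camera calls.

## Task

I am going to soak the dryer's lint screen in washing soda. Pull the screen straight up out of the wire rack by the grip on its top edge and put it in the basin, standing or lying, and let go of it; then turn the carousel by its handle until the jar with the ball knob on its lid is at the front, straight towards the robot's side of the counter, and finish while still holding the handle in the gripper, keeping the carousel still so I can scoop from the jar. Leave the other things where they are and do not tip any of the containers over.

Things in the scene. Friction and masses are not known exactly. Their poses are not given: they have to be found in the camera images.
- lint_screen: Dryer lint screen, the only mesh panel and the tallest thing in the rack: black-framed, 200 wide (its x), 8 thick (its y), 157 high, standing on edge. Origin at the middle of its bottom edge, z up the panel. A black grip bar on its top edge, 100 long (x), 14 thick (y), spans 135 to 157 above the origin: grasp it there, closing along y. 0.11 to 0.18 kg.
- screen_mid (a point): Middle of the lint screen's face, 68 mm above its bottom edge.
- rack: Fixed steel wire rack, 146 (x) by 140 (y) by 85 high: eight upright hoops, between them seven 12 mm wide slots at 18 mm pitch, each running along the rack's x. Things stand in it with undersides 14 above the counter, free to lean 3 degrees, and slide straight up. Its origin is the centre of its underside. The screen is in the middle slot or one of those 36 mm either side.
- washboard: Small wood-framed ribbed metal washboard, 150 x 8 x 105 high, on edge in the rack 36 or 72 mm from the screen; its origin is the centre of its underside. Stays where it is.
- box_lid: White and grey plastic box lid, 170 x 8 x 100 high, on edge in the rack 36 or 72 mm from the screen; its origin is the centre of its underside. Stays where it is.
- basin: Fixed white rectangular washing-up basin, empty, 310 (its x) by 250 (its y) by 90 high, its rim lip up to 10 mm wider all round; walls and floor 5 thick; its origin is the centre of its underside. To the left or to the right of the rack.
- carousel_base: Fixed round grey foot of the carousel, 200 across, 15 high; origin under its centre, on the turning axis. Its x axis points away from the robot's side of the counter (world +x), so the front of the carousel is its -x side.
- carousel: Turning white tray of the carousel (divided lazy Susan), 290 across, rim 35 high, five equal compartments. Origin on the axis at its underside, 16 above the counter; floor 6 higher. Spins endlessly about z on an easy bearing (friction 0.04 Nm), coasting when let go. Five loose containers stand in it, centres about 88 from the axis, up to 10 mm of play, tops at most 160 above the counter.
- carousel_handle: Carrying handle fixed on the middle of the tray and turning with it: two aluminium uprights and a grey bar across their tops, 90 long (its x), 16 thick (its y), 22 high. Origin on the axis, 56 above the counter; the bar's centre is 137 above this origin.
- soda_jar: Washing-soda jar: white cylinder 82 across, 88 high, under a lid with a ball knob (28 across) in its middle, 126 high overall; the only one with a ball knob. Its origin is the centre of its underside. Stands loose in a carousel compartment, 45 to 170 degrees away from the front at the start.
- salt_jar: White jar of the same width with a plain flat lid, no knob, 104 high; on the carousel.
- tablet_jar: White jar 82 across, 138 high, narrower screw cap; on the carousel.
- softener_bottle: White bottle 80 across, 138 high, conical shoulder and thin cap; on the carousel.
- peg_cup: Open white cup 82 across, 85 high, with wooden clothes pegs standing in it (105 high); on the carousel, near the front at the start.
- stain_tin: Flat steel tin, 80 across, 35 high, beyond the rack, to its left.
- scrub_brush: Wooden scrubbing brush, 160 x 50 x 38 high, lying beyond the rack.
Things that resemble listed ones, but are neither listed nor needed, are in the scene too. Leave any blue look-alike of the lint_screen alone. Leave any yellow look-alike of the soda_jar alone.

How it is judged (in metres and radians):
On the way, in this order (a step that is already met when the one before it is completed fails the run):
1. the lint screen is held in the gripper, lifted clear above the rack's hoops (height (world z) of lint_screen above 0.09 m and contact force between the fingers and lint_screen above 0.5 N), for 0.1 s.
2. the lint screen is in the basin, let go and at rest (x of screen_mid in the frame of basin between -0.13 and 0.13 m and y of screen_mid in the frame of basin between -0.118 and 0.118 m and z of screen_mid in the frame of basin below 0.085 m and contact force between each of the arm, the fingers and lint_screen below 0.1 N and linear speed of lint_screen below 0.03 m/s), for 0.2 s.
At the end, for the whole second after the job is handed in: The lint screen rests in the basin (its middle within the walls, below the rim), untouched. The soda jar stands upright on the carousel, straight in front of its axis, sideways within 20 mm. The gripper holds the carousel handle with over 3 N and the carousel is still (under 0.05 rad/s) (all of step 2 and y of soda_jar in the frame of carousel_base between -0.02 and 0.02 m and x of soda_jar in the frame of carousel_base between -0.115 and -0.065 m and z of soda_jar in the frame of carousel_base below 0.035 m and angle between soda_jar's own z axis and vertical below 0.15 rad and contact force between the fingers and carousel_handle above 3 N and angular speed of carousel below 0.05 rad/s); the arm keeps its last pose, push and grip.
It fails at once if a container is tipped over (more than 30 degrees) (angle between any of soda_jar, salt_jar, tablet_jar, softener_bottle, peg_cup's own z axis and vertical above 0.52 rad).
It fails at once if the washboard or the box lid is pulled up or moved more than 30 mm (distance of any of washboard, box_lid from where it was at the start of the episode above 0.03 m).
It fails at once if the tin or the brush is shoved more than 40 mm (distance of any of stain_tin, scrub_brush from where it was at the start of the episode above 0.04 m).
It fails at once if a container leaves the carousel (horizontal distance between any of soda_jar, salt_jar, tablet_jar, softener_bottle, peg_cup and carousel_base above 0.13 m or z of any of soda_jar, salt_jar, tablet_jar, softener_bottle, peg_cup in the frame of carousel_base above 0.06 m).
It also fails if it takes over 61 s, if anything falls off the work surface, if the arm or the gripper's body presses on something with over 40 N, if the wrist force passes 120 N, or if a joint passes its speed limit or range.

## Working session

There is one attempt and no reset: what is moved stays moved. The work goes in short steps, Python scripts to look and compute and a tool call to move; the robot and the scene stay as the last step left them, time stands still between calls to the robot, and variables do not carry over. Pictures are saved under pics/ and viewed, about 8 in all and at most 12, crops included, and the job is handed in when it is done.

Besides the shell and the picture viewer there is one more tool, called after "Request:" as name(argument=value, ...), one argument or row to a line, values as JSON. drive_tool: Moves the arm, as the interface text tells. Its arguments: {"type":"object","properties":{"motion":{"type":"array"}},"required":["motion"]}

```bash
mkdir -p pics
cat > h.py <<'E'
from plant import *
import numpy as np, cv2
def snap(n,f):
    c=calibration(n); im=grab_frame(n); cv2.imwrite(f'pics/{f}.png',im[:,:,::-1]); np.savez(f'pics/{f}.npz',im=im,**c); return im,c
def atz(f,u,v,z):
    c=np.load(f'pics/{f}.npz'); d=c['R'].T@np.array([(u-c['cx'])/c['fx'],(v-c['cy'])/c['fy'],1]); o=-c['R'].T@c['t']
    return (o+d*(z-o[2])/d[2]).round(4)
def proj(f,X):
    c=np.load(f'pics/{f}.npz'); p=c['R']@np.array(X)+c['t']; return (c['fx']*p[0]/p[2]+c['cx'],c['fy']*p[1]/p[2]+c['cy'])
def tri(fa,a,fb,b):
    A=[];B=[]
    for f,(u,v) in ((fa,a),(fb,b)):
        c=np.load(f'pics/{f}.npz'); P=np.hstack([c['R'],c['t'].reshape(3,1)])
        x=(u-c['cx'])/c['fx'];y=(v-c['cy'])/c['fy']
        for r in (x*P[2]-P[0],y*P[2]-P[1]): A.append(r[:3]);B.append(-r[3])
    s=np.linalg.lstsq(np.array(A),np.array(B),rcond=None); return s[0].round(4)
def crop(f,x0,x1,y0,y1,k,out):
    im=cv2.imread(f'pics/{f}.png')[y0:y1,x0:x1]; cv2.imwrite(f'pics/{out}.png',cv2.resize(im,None,fx=k,fy=k,interpolation=cv2.INTER_CUBIC))
E
python3 - <<'E'
from h import *
for n in ('scene','side'):
    im,c=snap(n,n+'0'); print(n,(-c['R'].T@c['t']).round(3),c['R'][2].round(2),c['fx'])
s=read_state(); print(s['clock'],s['eef_pos'],s['orientation'],s['force'],s['width'])
E
```

```text
scene [0.917 0.481 0.964] [-0.42 -0.42 -0.81] 419.7650192913637
side [ 0.06  -0.629  0.844] [ 0.4   0.6  -0.69] 459.9156568705456
0.1 [6.49707911e-01 3.37962611e-05 4.03713588e-01] [[-2.32368748e-03 -9.29838581e-05  9.99997296e-01]
 [-2.28441537e-05  9.99999995e-01  9.29310263e-05]
 [-9.99997300e-01 -2.26281492e-05 -2.32368960e-03]] [ 0.1396869  -0.69013935  0.37601044] 1.0013413783506853
```

View pics/scene0.png

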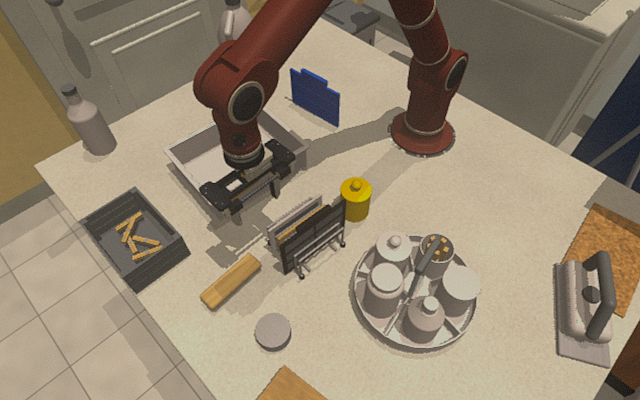

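View pics/side0.png

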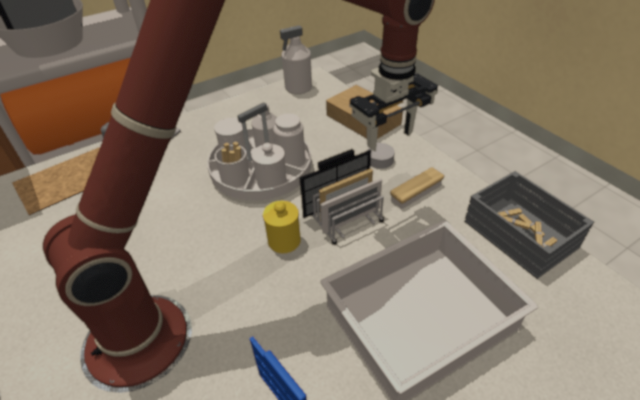

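The scene view shows the dark screen in the rack at about (312,240), the basin at (235,160), and the carousel at (415,290) with the knob jar at (395,243). The side view shows the screen grip at about (337,160) and the basin at (425,305). I'll enlarge both.

Run:
```python
from h import *
crop('scene0',230,490,170,370,3,'sc'); crop('side0',190,400,80,250,3.8,'si')
```

```text
(no output)
```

View pics/sc.png

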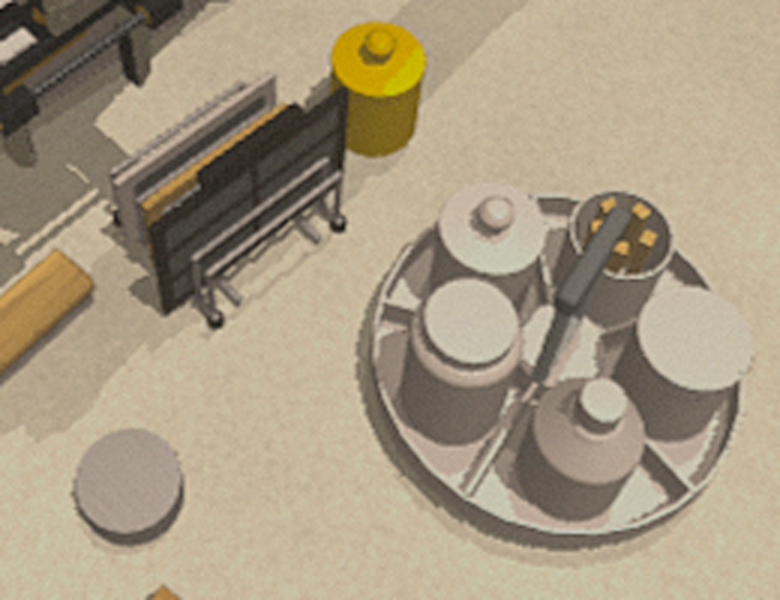

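View pics/si.png

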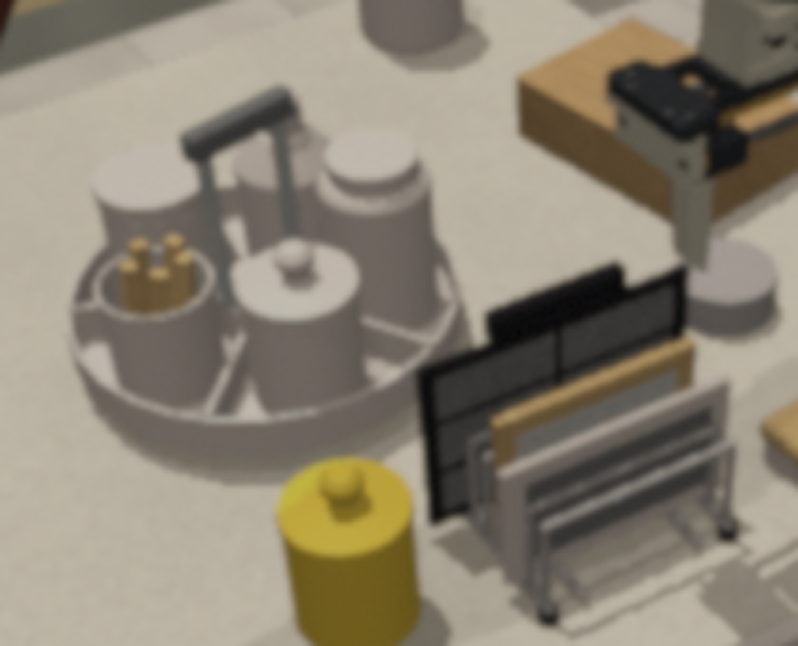

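The crops show these points (full-image pixels):

| Feature | Scene | Side |
|---|---|---|
| Grip ends | (296,229), (327,206) | (353,150), (319,164) |
| Handle bar ends | (437,239), (420,270) | (239,119), (266,105) |
| Knob | (395,241) | (268,148) |

Run:
```python
from h import *
for n,a,b,z in [('gripfar',(296,229.3),(353.4,150.3),.171),('gripnear',(327.3,205.7),(318.9,164.2),.171),('hA',(436.7,239.3),(238.7,119),.204),('hB',(420,270),(266.3,105),.204),('knob',(395.3,240.7),(268.2,147.9),.134)]:
    print(n,tri('scene0',a,'side0',b),atz('scene0',*a,z),atz('side0',*b,z))
print('basin',[atz('side0',u,v,.09) for u,v in((322,290),(443,228),(533,305),(400,388))])
print('tray rim scene L R',[atz('scene0',u,v,.051) for u,v in((350,296),(478,300))])
for u,v in((208.7/1,0),): pass
```

```text
gripfar [0.603  0.0729 0.1654] [0.6049 0.076  0.171 ] [0.5988 0.0668 0.171 ]
gripnear [0.5063 0.077  0.1655] [0.5092 0.0796 0.171 ] [0.5026 0.0714 0.171 ]
hA [0.4213 0.3183 0.1945] [0.4252 0.3213 0.204 ] [0.4173 0.3021 0.204 ]
hB [0.5078 0.3363 0.1952] [0.5077 0.3404 0.204 ] [0.5047 0.3182 0.204 ]
knob [0.4548 0.2405 0.1364] [0.4502 0.2415 0.134 ] [0.4583 0.2403 0.134 ]
basin [array([ 0.343 , -0.1744,  0.09  ]), array([ 0.6555, -0.1919,  0.09  ]), array([ 0.6518, -0.4341,  0.09  ]), array([ 0.3394, -0.4116,  0.09  ])]
tray rim scene L R [array([0.5935, 0.2381, 0.051 ]), array([0.3923, 0.4537, 0.051 ])]
```

Request:
drive_tool(
  motion=[0, 0.3, -0.38, -1, 0, 0, 1, 0, 0.3, -0.38, -1, 0, 0, 1, 0, 0.3, -0.38, -1, 0, 0, 1, 0, 0.3, -0.38, -1, 0, 0, 1],
)

```text
clock: 0.6
eef_pos: [0.5546, 0.075, 0.4046]
orientation: [[-0.001, -0.499, 0.867], [-0.0, 0.867, 0.499], [-1.0, 0.0, -0.0]]
force: [1.0, -0.9, 0.1]
width: 0.999
```

Request:
drive_tool(
  motion=[0, 0, 0, -1, 0, 0, 1, 0, 0, 0, -1, 0, 0, 1, 0, 0, 0, -1, 0, 0, 1, 0, 0, 0, -1, 0, 0, 1],
)

```text
clock: 1.1
eef_pos: [0.5556, 0.0739, 0.4043]
orientation: [[-0.001, -0.863, 0.505], [-0.0, 0.505, 0.863], [-1.0, 0.0, -0.0]]
force: [0.4, -0.1, -0.2]
width: 0.995
```

Request:
drive_tool(
  motion=[0, 0, 0, -0.92, 0, 0, 1, 0, 0, 0, -0.92, 0, 0, 1, 0, 0, 0, -0.92, 0, 0, 1, 0, 0, 0, -0.92, 0, 0, 1, 0, 0, 0, -0.92, 0, 0, 1],
)

```text
clock: 1.72
eef_pos: [0.5551, 0.0748, 0.4046]
orientation: [[-0.0, -0.999, 0.046], [-0.0, 0.046, 0.999], [-1.0, 0.0, -0.0]]
force: [-0.1, 0.2, 0.1]
width: 1.0
```

Run:
```python
from h import *
s=read_state(); print(s['clock'],s['eef_pos'].round(4),s['orientation'].round(3),s['qpos'])
snap('wrist','w1'); snap('scene','s1'); snap('side','si1')
crop('s1',200,360,150,300,2.5,'a')
w=cv2.imread('pics/w1.png'); cv2.imwrite('pics/w1b.png',w)
```

```text
1.725 [0.5551 0.0748 0.4046] [[-0.    -0.999  0.046]
 [-0.     0.046  0.999]
 [-1.     0.    -0.   ]] [  5.9466383   28.86705715 -24.40869729  96.31418597  13.64366354
  57.78978506  64.28138199]
```

View pics/w1.png

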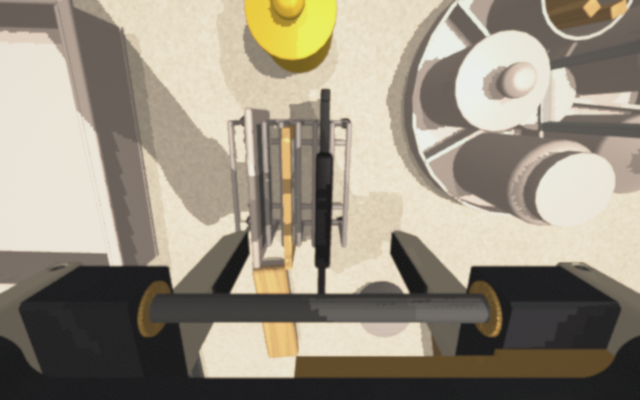

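The wrist view shows the grip from (325,153) to (323,268), about 16 px wide, and the knob at (518,80).

Run:
```python
from h import *
for u,v in((325,153),(323,268),(316,210),(332,210)): print(atz('w1',u,v,.171))
print('screen ends',atz('w1',325,90,.15),atz('w1',322,298,.15))
print('knob',atz('w1',518,80,.134)); print('gp',proj('w1',[.555,.0748,.2376]))
print('basin rim',[atz('w1',u,v,.09) for u,v in((68,0),(80,100))])
```

```text
[0.5011 0.082  0.171 ]
[0.6012 0.0764 0.171 ]
[0.5472 0.0729 0.171 ]
[0.5478 0.0859 0.171 ]
screen ends [0.4542 0.0843 0.15  ] [0.6475 0.0737 0.15  ]
knob [0.4524 0.2469 0.134 ]
gp (np.float64(318.62091875183063), np.float64(258.9972583886026))
basin rim [array([ 0.362 , -0.1464,  0.09  ]), array([ 0.4478, -0.1609,  0.09  ])]
```

Request:
drive_tool(
  motion=[0, 0.017, 0.018, 0.02, 0, 0, 1, 0.1, 0.017, 0.018, 0.02, 0, 0, 1, 0.2, 0.017, 0.018, 0.02, 0, 0, 1, 0.28, 0.017, 0.018, 0.02, 0, 0, 1, 0.31, 0.017, 0.018, 0.02, 0, 0, 1, 0.31, 0.017, 0.018, 0.02, 0, 0, 1, 0.31, 0.017, 0.018, 0.02, 0, 0, 1],
)

```text
clock: 2.75
eef_pos: [0.5512, 0.08, 0.3282]
orientation: [[0.002, -0.999, 0.052], [0.0, 0.052, 0.999], [-1.0, -0.002, 0.0]]
force: [-0.5, -0.5, 0.5]
width: 0.999
```

Request:
drive_tool(
  motion=[0, 0, 0, 0, 0, 0, -1, 0, 0, 0, 0, 0, 0, -1, 0, 0, 0, 0, 0, 0, -1, 0, 0, 0, 0, 0, 0, -1, 0, 0, 0, 0, 0, 0, -1, 0, 0, 0, 0, 0, 0, -1, 0, 0, 0, 0, 0, 0, -1, 0, 0, 0, 0, 0, 0, -1],
)

```text
clock: 3.75
eef_pos: [0.5509, 0.0797, 0.3272]
orientation: [[-0.0, -0.999, 0.052], [0.0, 0.052, 0.999], [-1.0, 0.0, 0.0]]
force: [-0.5, 0.1, -0.1]
width: 0.193
```

Run:
```python
from h import *
s=read_state(); print(s['clock'],s['eef_pos'].round(4),s['force'],s['width'])
s1=snap('scene','s2')[0]; s2=snap('side','si2')[0]
a=s1[90:290,140:380]; b=s2[130:400,230:550]
a=cv2.resize(a,(432,360)); b=cv2.resize(b,None,fx=1.333,fy=1.333)[:360]
b=cv2.resize(s2[130:400,230:550],(427,360)); a=cv2.resize(s1[90:290,140:345],(369,360))
cv2.imwrite('pics/c2.png',np.hstack([a,b])[:,:,::-1])
```

```text
3.75 [0.5509 0.0797 0.3272] [-0.51550322  0.11644159 -0.05726802] 0.19332481061393414
```

View pics/c2.png

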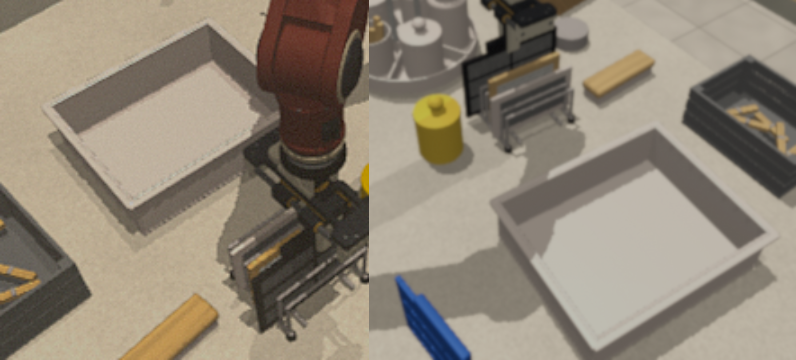

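The basin's outer rim corners are clear. In the scene view they are (165,149), (256,102) and (214,206); in the side view (324.5,282), (444,227.5), (535,305) and (402,393).

Run:
```python
from h import *
print([atz('s2',u,v,.09) for u,v in((165,149.4),(255.6,102.2),(213.9,205.6))])
P=[atz('si2',u,v,.09) for u,v in((324.5,282),(444.4,227.5),(535.1,304.8),(401.7,392.6))];print(P,np.mean(P,0))
s=read_state(); print(s['width'])
```

```text
[array([ 0.6536, -0.4274,  0.09  ]), array([ 0.3427, -0.4018,  0.09  ]), array([ 0.673 , -0.1677,  0.09  ])]
[array([ 0.3579, -0.1613,  0.09  ]), array([ 0.6591, -0.1926,  0.09  ]), array([ 0.6554, -0.4361,  0.09  ]), array([ 0.3366, -0.419 ,  0.09  ])] [ 0.50225 -0.30225  0.09   ]
0.14822971280718
```

Request:
drive_tool(
  motion=[-0.05, 0, 0, 0, 0, 0, -1, -0.12, 0, 0, 0, 0, 0, -1, -0.2, 0, 0, 0, 0, 0, -1, -0.28, 0, 0, 0, 0, 0, -1, -0.36, 0, 0, 0, 0, 0, -1, -0.46, 0, 0, 0, 0, 0, -1, -0.56, 0, 0, 0, 0, 0, -1, -0.64, 0, 0, 0, 0, 0, -1, -0.64, 0, 0, 0, 0, 0, -1, -0.64, 0, 0, 0, 0, 0, -1],
)

```text
clock: 5.1
eef_pos: [0.5506, 0.0795, 0.4866]
orientation: [[-0.002, -0.999, 0.052], [-0.0, 0.052, 0.999], [-1.0, 0.002, -0.0]]
force: [0.1, 0.5, -1.9]
width: 0.146
```

Run:
```python
from h import *
s=read_state(); print(s['clock'],s['eef_pos'].round(4),s['force'],s['width'],s['qpos'])
```

```text
5.1 [0.5506 0.0795 0.4866] [ 0.11133653  0.5231892  -1.87073699] 0.1461914192743439 [  6.33046186  24.45157459 -25.58345962  89.45647546  11.05436777
  68.70423485  65.71436125]
```

Request:
drive_tool(
  motion=[0, 0, -0.05, 0, 0, 0, -1, 0, 0.01, -0.15, 0, 0, 0, -1, 0, 0.02, -0.28, 0, 0, 0, -1, 0, 0.03, -0.42, 0, 0, 0, -1, 0, 0.04, -0.56, 0, 0, 0, -1, 0, 0.05, -0.7, 0, 0, 0, -1, 0, 0.05, -0.83, 0, 0, 0, -1],
)

```text
clock: 5.98
eef_pos: [0.5268, -0.1293, 0.4864]
orientation: [[-0.002, -0.999, 0.054], [-0.001, 0.054, 0.999], [-1.0, 0.002, -0.001]]
force: [0.1, -0.4, -1.5]
width: 0.152
```

Request:
drive_tool(
  motion=[0, 0, -0.14, 0, 0, 0, -1, 0, 0.01, -0.28, 0, 0, 0, -1, 0, 0.02, -0.42, 0, 0, 0, -1, 0, 0.03, -0.56, 0, 0, 0, -1, 0, 0.04, -0.68, 0, 0, 0, -1, 0, 0.05, -0.78, 0, 0, 0, -1, 0, 0.05, -0.83, 0, 0, 0, -1, 0, 0.05, -0.83, 0, 0, 0, -1, 0, 0.05, -0.83, 0, 0, 0, -1],
)

```text
clock: 7.1
eef_pos: [0.5047, -0.3321, 0.4871]
orientation: [[-0.0, -0.999, 0.05], [0.001, 0.05, 0.999], [-1.0, 0.0, 0.001]]
force: [0.1, 1.0, -1.3]
width: 0.15
```

Run:
```python
from h import *
s=read_state(); print(s['clock'],s['eef_pos'].round(4),s['orientation'].round(3),s['force'],s['width'],s['qpos'])
```

```text
7.1 [ 0.5047 -0.3321  0.4871] [[-0.    -0.999  0.05 ]
 [ 0.001  0.05   0.999]
 [-1.     0.     0.001]] [ 0.05969849  1.04517975 -1.33462382] 0.15009852139180488 [ 43.53715256  28.52208752 -20.33062254  81.72476702   9.99521749
  71.57175075 109.43146157]
```

Request:
drive_tool(
  motion=[0, 0, 0.1, 0, 0.167, 0, -1, 0.05, 0, 0.2, 0, 0.333, 0, -1, 0.1, 0.01, 0.3, 0, 0.5, 0, -1, 0.2, 0.02, 0.41, 0, 0.667, 0, -1, 0.3, 0.02, 0.41, 0, 0.667, 0, -1, 0.4, 0.02, 0.41, 0, 0.667, 0, -1, 0.5, 0.02, 0.41, 0, 0.667, 0, -1, 0.58, 0.02, 0.41, 0, 0.667, 0, -1, 0.66, 0.02, 0.41, 0, 0.667, 0, -1, 0.71, 0.02, 0.41, 0, 0.667, 0, -1, 0.73, 0.02, 0.41, 0, 0.667, 0, -1, 0.73, 0.02, 0.41, 0, 0.667, 0, -1, 0.73, 0.02, 0.41, 0, 0.667, 0, -1],
)

```text
clock: 8.72
eef_pos: [0.5049, -0.2308, 0.3054]
orientation: [[-0.017, -0.999, 0.05], [-0.342, 0.052, 0.938], [-0.94, -0.001, -0.343]]
force: [0.3, 0.6, -1.6]
width: 0.149
```

Run:
```python
from h import *
s=read_state(); print(s['clock'],s['eef_pos'].round(4),s['orientation'].round(3),s['force'],s['width'],s['qpos'])
b=snap('side','si3')[0]; a=snap('scene','s3')[0]
cv2.imwrite('pics/c3.png',np.hstack([a[60:260,100:340],b[130:400,230:550][:200*1,:]][:1]+[cv2.resize(b[130:400,230:550],(237,200))])[:,:,::-1].repeat(1,0))
```

```text
8.725 [ 0.5049 -0.2308  0.3054] [[-0.017 -0.999  0.05 ]
 [-0.342  0.052  0.938]
 [-0.94  -0.001 -0.343]] [ 0.3079482   0.55607597 -1.62160923] 0.1492507479181067 [ 23.71455425  33.46333884  -8.99769483 106.83946983  38.31469073
  41.76290663  73.95223913]
```

View pics/si3.png

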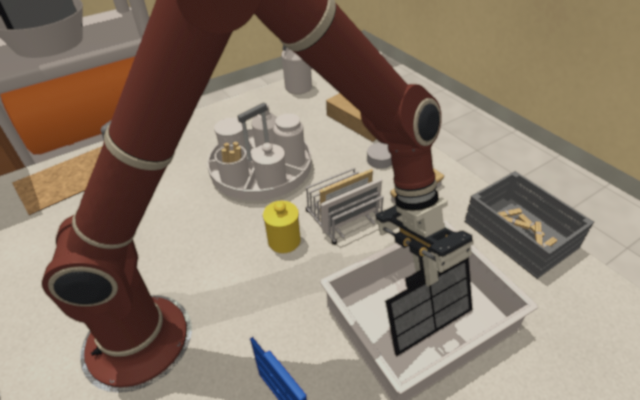

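The screen hangs inside the basin, with its bottom edge at about (395,350)-(475,310), and the other items haven't moved. I'll release it and retract.

Request:
drive_tool(
  motion=[0, 0, 0, 0, 0, 0, 1, 0, 0, 0, 0, 0, 0, 1, 0, 0, 0, 0, 0, 0, 1, 0, 0, 0, 0, 0, 0, 1, 0, 0, 0, 0, 0, 0, 1, 0, 0, 0, 0, 0, 0, 1, 0, 0, 0, 0, 0, 0, 1, -0.1, 0, 0, 0, 0, 0, 1, -0.2, 0, 0, 0, 0, 0, 1, -0.35, 0, 0, 0, 0, 0, 1, -0.5, 0, 0, 0, 0, 0, 1, -0.65, 0, 0, 0, 0, 0, 1, -0.65, 0, 0, 0, 0, 0, 1, -0.65, 0, 0, 0, 0, 0, 1],
)

```text
clock: 10.58
eef_pos: [0.5071, -0.1757, 0.4567]
orientation: [[-0.02, -0.999, 0.049], [-0.342, 0.053, 0.938], [-0.94, 0.002, -0.342]]
force: [0.7, 0.1, -0.8]
width: 0.999
```

Run:
```python
from h import *
s=read_state(); print(s['clock'],s['eef_pos'].round(4),s['orientation'].round(3),s['force'],s['width'],s['qpos'])
b=snap('side','si4')[0]
```

```text
10.575 [ 0.5071 -0.1757  0.4567] [[-0.02  -0.999  0.049]
 [-0.342  0.053  0.938]
 [-0.94   0.002 -0.342]] [ 0.65960711  0.0608124  -0.7673249 ] 0.9985069563367119 [ 21.91580341  22.21847118 -14.25578179  97.98926071  29.00179806
  61.69004441  81.47632823]
```

View pics/si4.png

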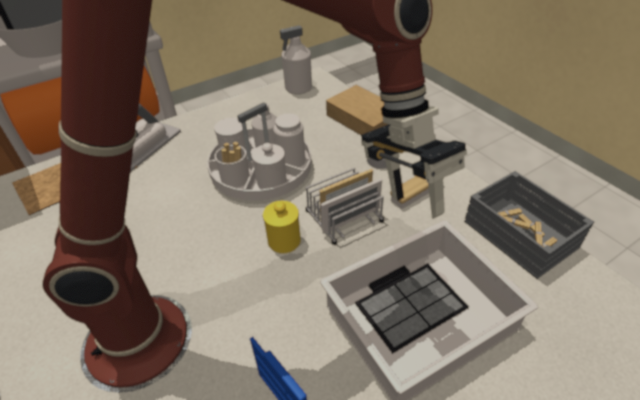

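The screen lies flat in the basin with its middle at about (412,303). Next is the carousel.

Request:
drive_tool(
  motion=[-0.05, 0.02, 0.12, 0, -0.2, 0, 1, -0.1, 0.04, 0.27, 0, -0.4, 0, 1, -0.16, 0.07, 0.45, 0, -0.55, 0, 1, -0.22, 0.1, 0.62, 0, -0.667, 0, 1, -0.27, 0.12, 0.75, 0, -0.667, 0, 1, -0.27, 0.12, 0.75, 0, -0.667, 0, 1],
)

```text
clock: 11.38
eef_pos: [0.4875, 0.0276, 0.4557]
orientation: [[-0.002, -0.999, 0.047], [0.001, 0.047, 0.999], [-1.0, 0.003, 0.001]]
force: [0.8, 0.0, -0.8]
width: 1.002
```

Run:
```python
from h import *
s=read_state(); R=s['orientation']; d=np.array([.464,.327,.46])-s['eef_pos']; print(s['clock'],s['eef_pos'].round(4),R.round(3)); print((R.T@d/.25).round(3))
```

```text
11.375 [0.4875 0.0276 0.4557] [[-0.002 -0.999  0.047]
 [ 0.001  0.047  0.999]
 [-1.     0.003  0.001]]
[-0.016  0.15   1.192]
```

Request:
drive_tool(
  motion=[0, 0.02, 0.15, -0.1, 0, 0, 1, 0, 0.04, 0.3, -0.2, 0, 0, 1, 0, 0.06, 0.45, -0.3, 0, 0, 1, 0, 0.08, 0.6, -0.48, 0, 0, 1],
)

```text
clock: 11.88
eef_pos: [0.4766, 0.1752, 0.4556]
orientation: [[-0.001, -0.98, -0.197], [-0.002, -0.197, 0.98], [-1.0, 0.002, -0.002]]
force: [0.3, 0.8, -0.1]
width: 1.004
```

Run:
```python
from h import *
s=read_state(); R=s['orientation']; d=np.array([.464,.327,.46])-s['eef_pos']; print(s['clock'],s['eef_pos'].round(4),R.round(3)); print((R.T@d/.25).round(3))
```

```text
11.875 [0.4766 0.1752 0.4556] [[-0.001 -0.98  -0.197]
 [-0.002 -0.197  0.98 ]
 [-1.     0.002 -0.002]]
[-0.019 -0.07   0.605]
```

Request:
drive_tool(
  motion=[0, -0.02, 0.15, 0, 0, 0, 1, 0, -0.04, 0.3, 0, 0, 0, 1, 0, -0.06, 0.45, 0, 0, 0, 1, 0, -0.07, 0.6, 0, 0, 0, 1, 0, -0.07, 0.6, 0, 0, 0, 1],
)

```text
clock: 12.5
eef_pos: [0.4632, 0.3281, 0.4554]
orientation: [[-0.002, -0.98, -0.201], [0.0, -0.201, 0.98], [-1.0, 0.002, 0.0]]
force: [0.6, -0.9, 0.1]
width: 0.999
```

Run:
```python
from h import *
s=read_state(); R=s['orientation']; print(s['clock'],s['eef_pos'].round(4),R.round(3),s['qpos'])
snap('wrist','w5')
```

```text
12.5 [0.4632 0.3281 0.4554] [[-0.002 -0.98  -0.201]
 [ 0.    -0.201  0.98 ]
 [-1.     0.002  0.   ]] [-17.93325252  27.74186699 -30.68256896  90.6061608   14.97868393
  65.89708018  49.69301958]
```

View pics/w5.png

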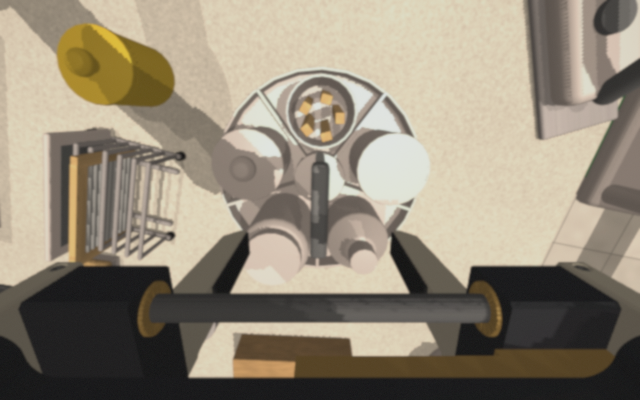

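The wrist view shows the bar from (320,150) to about (318,258), the knob at (241,168), and the tray rim from x≈219 to 415.

Run:
```python
from h import *
a=atz('w5',320.5,150,.204);b=atz('w5',318.5,258,.204)
print(a,b,np.hypot(*(b-a)[:2]),'mid',(a+b)/2,np.degrees(np.arctan2(*(b-a)[1::-1])))
k=atz('w5',241,168,.134);print('knob',k)
for c in([.4646,.3273],(a+b)[:2]/2): d=k[:2]-c;print(c,np.hypot(*d),np.degrees(np.arctan2(d[1],d[0])))
print('rim top',atz('w5',320,70,.051))
im=np.load('pics/w5.npz')['im']; 
print([int(x) for x in im[200:275:3,318].mean(1)]); print(proj('w5',[.5085,.3367,.204]))
```

```text
[0.4091 0.319  0.204 ] [0.5077 0.3375 0.204 ] 0.10032053628245817 mid [0.4584  0.32825 0.204  ] 10.626672088258092
knob [0.4542 0.2391 0.134 ]
[0.4646, 0.3273] 0.08881103535034368 -96.72491266045813
[0.4584  0.32825] 0.0892488795447876 -92.69730202122717
rim top [0.3278 0.3022 0.051 ]
[105, 102, 111, 110, 102, 97, 100, 90, 73, 71, 72, 71, 72, 82, 90, 108, 109, 108, 108, 111, 160, 158, 187, 204, 207]
(np.float64(317.52987842028335), np.float64(258.574755324132))
```

Request:
drive_tool(
  motion=[0.08, -0.01, 0, 0.01, 0, 0, 1, 0.18, -0.01, 0, 0.01, 0, 0, 1, 0.28, -0.01, 0, 0.01, 0, 0, 1, 0.35, -0.01, 0, 0.01, 0, 0, 1, 0.375, -0.01, 0, 0.01, 0, 0, 1, 0.375, -0.01, 0, 0.01, 0, 0, 1, 0.375, -0.01, 0, 0.01, 0, 0, 1],
)

```text
clock: 13.42
eef_pos: [0.4663, 0.3268, 0.3637]
orientation: [[0.001, -0.981, -0.192], [0.001, -0.192, 0.981], [-1.0, -0.001, 0.0]]
force: [0.3, 0.4, -0.3]
width: 0.999
```

Request:
drive_tool(
  motion=[0, 0, 0, 0, 0, 0, -1, 0, 0, 0, 0, 0, 0, -1, 0, 0, 0, 0, 0, 0, -1, 0, 0, 0, 0, 0, 0, -1, 0, 0, 0, 0, 0, 0, -1, 0, 0, 0, 0, 0, 0, -1, 0, 0, 0, 0, 0, 0, -1, 0, 0, 0, 0, 0, 0, -1, 0, 0, 0, 0, 0, 0, -1, 0, 0, 0, 0, 0, 0, -1],
)

```text
clock: 14.68
eef_pos: [0.4655, 0.3283, 0.363]
orientation: [[-0.0, -0.981, -0.194], [0.003, -0.194, 0.981], [-1.0, -0.001, 0.003]]
force: [-1.4, 5.3, -3.7]
width: 0.171
```

Run:
```python
from h import *
s=read_state(); R=s['orientation']; print(s['clock'],s['eef_pos'].round(4),R.round(3),s['force'],s['wrist_torque'],s['width'],s['qpos'])
```

```text
14.675 [0.4655 0.3283 0.363 ] [[-0.    -0.981 -0.194]
 [ 0.003 -0.194  0.981]
 [-1.    -0.001  0.003]] [-1.37955682  5.31309111 -3.74118545] [ 1.06899914 -0.07240183 -0.0063267 ] 0.17118357301127743 [-19.2907892   33.02544132 -28.57808391  97.8322345   18.68817098
  53.81752796  46.07222677]
```

Request:
drive_tool(
  motion=[0, 0, 0.004, 0.03, 0, 0, -1, 0, 0, 0.004, 0.1, 0, 0, -1, 0, 0, 0.004, 0.2, 0, 0, -1, 0, 0, 0.004, 0.32, 0, 0, -1, 0, 0, 0.004, 0.44, 0, 0, -1, 0, 0, 0.004, 0.56, 0, 0, -1, 0, 0, 0.004, 0.68, 0, 0, -1, 0, 0, 0.004, 0.78, 0, 0, -1, 0, 0, 0.004, 0.86, 0, 0, -1, 0, 0, 0.004, 0.9, 0, 0, -1, 0, 0, 0.004, 0.92, 0, 0, -1, 0, 0, 0.004, 0.92, 0, 0, -1],
)

```text
clock: 16.18
eef_pos: [0.4655, 0.329, 0.363]
orientation: [[0.0, -0.959, 0.285], [0.002, 0.285, 0.959], [-1.0, 0.0, 0.002]]
force: [1.0, 5.5, -4.8]
width: 0.17
```

Run:
```python
from h import *
s=read_state(); R=s['orientation']; print(s['clock'],s['eef_pos'].round(4),np.degrees(np.arctan2(R[1,2],R[0,2])),s['force'],s['wrist_torque'],s['width'],s['qpos'])
```

```text
16.175 [0.4655 0.329  0.363 ] 73.45936025376511 [ 1.04724647  5.46033837 -4.75359827] [ 1.24816533 -0.16613878 -0.00149226] 0.1700633985013369 [-24.07560876  31.89498393 -20.8870058   97.9177951   13.60088691
  52.59442863  23.09042699]
```

Request:
drive_tool(
  motion=[0, 0, 0, 0.03, 0, 0, -1, 0, 0, 0, 0.1, 0, 0, -1, 0, 0, 0, 0.2, 0, 0, -1, 0, 0, 0, 0.32, 0, 0, -1, 0, 0, 0, 0.44, 0, 0, -1, 0, 0, 0, 0.56, 0, 0, -1, 0, 0, 0, 0.68, 0, 0, -1, 0, 0, 0, 0.78, 0, 0, -1, 0, 0, 0, 0.86, 0, 0, -1, 0, 0, 0, 0.9, 0, 0, -1, 0, 0, 0, 0.92, 0, 0, -1, 0, 0, 0, 0.92, 0, 0, -1],
)

```text
clock: 17.68
eef_pos: [0.4657, 0.3293, 0.363]
orientation: [[0.001, -0.718, 0.696], [0.003, 0.696, 0.718], [-1.0, 0.002, 0.003]]
force: [2.0, 7.0, -5.2]
width: 0.169
```

Request:
drive_tool(
  motion=[0, 0, 0, 0.03, 0, 0, -1, 0, 0, 0, 0.1, 0, 0, -1, 0, 0, 0, 0.2, 0, 0, -1, 0, 0, 0, 0.32, 0, 0, -1, 0, 0, 0, 0.44, 0, 0, -1, 0, 0, 0, 0.56, 0, 0, -1, 0, 0, 0, 0.68, 0, 0, -1, 0, 0, 0, 0.78, 0, 0, -1, 0, 0, 0, 0.86, 0, 0, -1, 0, 0, 0, 0.91, 0, 0, -1, 0, 0, 0, 0.93, 0, 0, -1, 0, 0, 0, 0.93, 0, 0, -1, 0, 0, 0, 0.93, 0, 0, -1],
)

```text
clock: 19.3
eef_pos: [0.466, 0.3295, 0.363]
orientation: [[0.002, -0.308, 0.951], [0.004, 0.951, 0.308], [-1.0, 0.003, 0.003]]
force: [2.3, 8.4, -5.8]
width: 0.169
```

Run:
```python
from h import *
s=read_state(); R=s['orientation']; print(s['clock'],s['eef_pos'].round(4),np.degrees(np.arctan2(R[1,2],R[0,2])),s['force'],s['wrist_torque'],s['width'],s['qpos'])
a=snap('scene','s6')[0]; b=snap('side','si6')[0]
x=cv2.resize(a[130:370,300:500],(500,600)); y=cv2.resize(b[60:220,180:340],(300,300)); z=cv2.resize(b[215:395,310:550],(300,225))
o=np.zeros((600,800,3),np.uint8); o[:,:500]=x;o[:300,500:]=y;o[320:545,500:]=z
cv2.imwrite('pics/c6.png',o[:,:,::-1])
```

```text
19.3 [0.466  0.3295 0.363 ] 17.957259838398063 [ 2.31078384  8.40334616 -5.8054207 ] [ 1.36742790e+00 -4.47218125e-01  1.32604613e-03] 0.16906092074017273 [-33.87956638  30.70219614  -5.5026116   98.17215773   3.47085451
  51.06477423 -22.82902258]
```

View pics/c6.png

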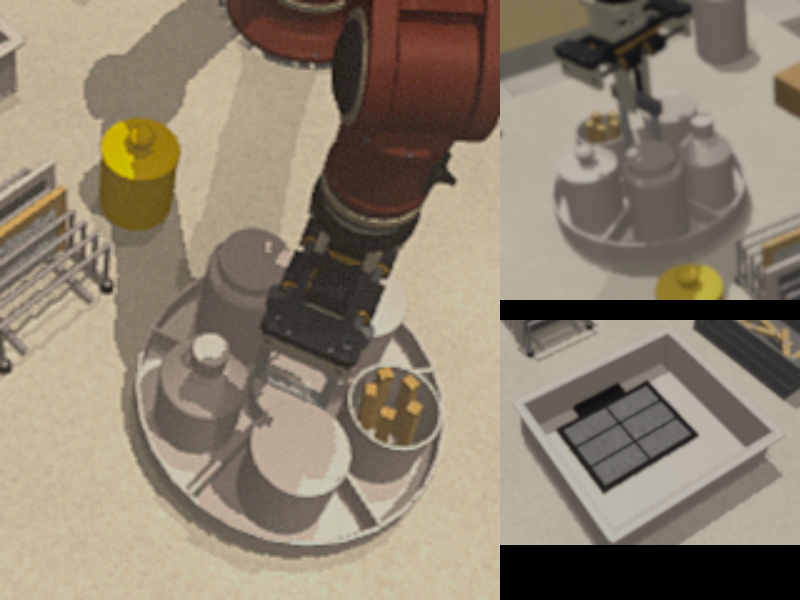

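All containers are upright and the screen lies flat. In the side view the knob is at about (227,141), and the lid edge is visible around it.

Run:
```python
from h import *
print('side knob',atz('si6',226.9,141,.134)); print('before bias: side gave .4583,.2403; wrist .4542,.2391')
w=snap('wrist','w6')[0]
print('expect px',proj('w6',[.377,.329,.134]),proj('si6',[.377,.329,.134]))
print('screen mid',atz('si4',412,303,.01))
```

```text
side knob [0.3852 0.3296 0.134 ]
before bias: side gave .4583,.2403; wrist .4542,.2391
expect px (np.float64(211.7215175768199), np.float64(188.99690201256095)) (np.float64(224.1381193669523), np.float64(142.21411588318472))
screen mid [ 0.5106 -0.2639  0.01  ]
```

View pics/w6.png

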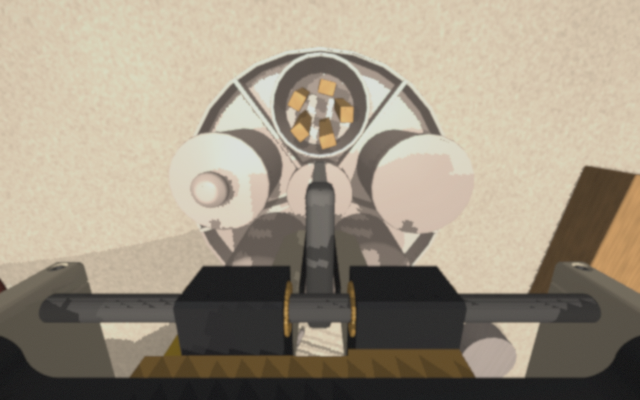

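The wrist view puts the knob at (209,189), against an expected (212,189) for straight in front. Handing in.

Run:
```python
from h import *
print(atz('w6',209,189,.134)); s=read_state(); print(s['clock'],s['qd'].round(2),s['width']); finish_job()
```

```text
[0.375  0.3283 0.134 ]
19.45 [-0.11 -0.2   0.   -0.04  0.07  0.07  0.  ] 0.16528897472996923
the job is handed in; nothing more can be done
```

I pulled the lint screen straight up out of the rack and laid it in the basin. I then turned the carousel about 83° clockwise by its handle and handed the job in at 19.5 s, still gripping it.

**Last checks:**
- **Screen:** it lies flat in the basin, untouched, with its middle about 30 mm from the basin's centre.
- **Soda jar:** from the wrist camera its knob is at (0.375, 0.328) and the carousel axis is at about (0.466, 0.329). That puts it about 90 mm straight in front and about 1 mm off sideways. The side camera gave the same y, but x about 10 mm farther from the robot; both are inside the limits.
- **Handle:** the gripper is closed on the 16 mm bar and reads about 15.5 mm. The arm is at rest apart from small residual joint motion (0.2 degrees/s or less). I did not measure the grip force itself; the interface fixes it at about 30 N.
- **Other things:** all five containers stand upright on the tray, and the washboard and box lid are still in the rack. The tin and brush looked unmoved in the earlier views; I did not check them again at the end.

No check failed. A side force of about 9 N stayed on the wrist from a slight offset in the grip, well below the limit.

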